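Load-test the battery in the tester: set the range lever, then hold the load dial

ROBOT

A 6-joint arm with a two-finger parallel gripper is mounted at the origin on a cart in front of the work surface, level with it; the furniture and walls round the work are solid. World frame = base frame: x ahead of the robot, y to its left, z up, the work surface at z = 0. Lengths are in m, angles in rad, forces in N, time in s.
With the tool pointing down it reaches from about 0.275 to 1 m from the base axis. Payload 8.4 kg.
Tool frame: the origin (TCP) lies midway between the tips of the shut fingers; the grasp point (between the pads) lies 19 mm behind it; z points along the fingers, y is the line along which they close (so a half turn about z gives the same grasp; the last joint's range is limited). The gripper opens to 85 mm and grips with 20 to 120 N. Pads are 22 mm wide; open, the fingers measure 114 mm over their backs; the gripper's body (76 mm by 85 mm) begins 54 mm behind the grasp point. The pads swing forward as they close: fully open they stand 13 mm farther back than shut.
Start: joints at [1.308, 0.353, 1.633, -0, 1.155, -0.002], TCP at [0.161, 0.604, 0.231] pointing down, gripper open.
Joint ranges: [-2.63, 2.63], [-0.92, 2.1], [0.06, 2.66], [-1.3, 4.44], [0, 2.69], [-3.02, 3.02]. Speed limits (rad/s): [2.22, 2.22, 2.79, 3.14, 3.14, 3.14].

INTERFACE

Orientations are given as a unit quaternion [w, x, y, z].
In Python, from bench import bot gives the robot as it stands.
- The arm moves only by the tool carry_out, never from a script. Its argument "motion" is text: rows parted by semicolons, each of 5 numbers parted by spaces: the finger opening in cm, from 0 to 8.54, then the shift along the tool's x, y, z in a scale on which 1.0 is 400 mm, then the turn about the tool's z in shares of 2 pi rad (1.0 is 2 pi rad). A call has exactly 10 rows; each row is the pose to reach, as a shift and turn from the pose commanded when the call began, along the tool's axes at that moment; what a row does not reach only later rows make up. A row lasts 1/8 s, in which the tool goes at most 62.5 mm and 10.7 degrees, less where a joint would pass 70% of its speed; a pose out of reach is approached as far as the arm can. A shift or turn number past 1, either way, is cut back to 1. A call with a gripper value outside its range is refused whole. The fingers move at their own pace and stop on an object; "force" is the grip in N (left out, the last holds). Time passes only in rows, so rows that repeat a pose let the fingers close, or fill a call up. It gives the time, the measured TCP pose, the force, the opening and the grip force at its end, in the units of the state.
- bot.get_obs(): the state, without advancing time (a new reading comes with each control period).
- bot.grab_frame(name): name is "scene" or "top" or "wrist"; returns a dict with "color" (420x560x3 uint8, blue, green, red), "fx", "fy", "cx", "cy" (pixels), "k1" (the pictures are not rectified: a ray, as slopes to the right and down, at radius r is drawn at 1 + k1 r^2 times it, then the intrinsics apply), "world_from_camera" (4x4, takes a point from camera to world coordinates). Camera axes: x right, y down, z forward; pixel columns grow to the right and rows downward; lengths in m; the calibration is good to about 2 mm. A picture is of the moment at which its call begins. There is no depth.
- bot.close_job(): hands the job in; it is judged then, once.
The state is a dict: "clock": time; "q": joint angles; "qd": joint speeds; "effort": joint torques, N m; "position": TCP position; "tcp_rot": TCP orientation; "contact_force": force on the tool from outside, world axes, zero at the start; "wrist_torque": the same for the moment, N m; "finger_gap": finger opening in m; "gripper_force": force on a finger pad.
Only numpy, scipy, OpenCV 4.12 (cv2) and the standard library are available. Lean on these libraries where they do the work, as an engineer would, in place of code of your own. Each camera call takes 0.05 s, during which the arm holds its last target. There are 200 camera calls.

TASK

Load-test the battery that stands in the bench tester's cradle: first throw the range lever into the notch whose flag has the colour of that battery's lid (yellow or green) and leave it there, and only then turn the sprung load dial clockwise, past its one-dot and two-dot clicks, to the third position (three red dots, full load). The dial springs back if let go, so keep holding it on the three dots: the program finishes with the gripper still holding the dial there. Leave the batteries and the other things on the worktop where they are.

Things in the scene. Friction and masses are not known exactly. Their poses are not given: they have to be found in the camera images.
- tester: Battery tester, fixed: blue wedge console 170 mm deep (x), 290 wide (y), 60 high in front, 105 at the rear. Steel fences on its left (+y) side form the battery cradle; a black contact head (x 43 to 73, y 145 to 225 mm, z 119 to 138) overhangs the cradle's rear end. Origin: centre of the footprint, on the worktop; x to the rear (away from the robot if not turned), y left, z up.
- panel (a point): The tester's sloping grey panel, which carries lever, dial and meter. Origin: centre of its surface, 82.5 mm above the worktop; x runs up the slope to the rear, y left, z out of the panel (leaning 0.259 rad from vertical towards the front). The meter (64 x 76 mm, 10 mm proud) is centred at x +36, y +4 mm; its red needle is geared to the dial.
- range_lever (a joint): Range lever on the left; swings in the panel's x-z plane. 0 rad: parked in the white-flag notch, leaning 0.5 rad to the front (-x) of the panel's normal (starts here); 0.5: square to the panel, yellow-flag notch; 1.0: leaning 0.5 rad to the rear, green-flag notch; range -0.05 to 1.05. A sprung pawl holds each notch (some 5 N at the knob to leave it); released midway it falls into the nearer.
- lever_knob (a point): Centre of the lever's black ball knob, 22 mm across, on a 7 mm rod, 72 mm from the pivot; moves with the lever, and has the panel's axes when the lever reads 0. The quadrant with the notches and flags stands left of the lever (y +7 to +28 mm from its plane) and rises at most 41 mm above the panel, below the knob.
- lever_pivot (a point): Pivot of the range lever, fixed on the panel at x -22, y +85, z +8 mm of the panel frame; the lever turns about the panel's y axis. Same axes as the panel.
- dial_turn (a joint): Turn of the load dial on the right, axis along the panel's z at x -22, y -85 mm. Grows clockwise seen from above: 0 rad rest (black stroke), clicks at 0.4 (one black dot), 0.8 (two black dots), 1.2 (three red dots, full load), stop at 1.27. The return spring (0.14 N m at rest, 0.26 at the third click) beats every click (up to 0.09 N m): let go anywhere, it turns back to 0.
- load_dial: The dial, with a black grip bar: 50 mm long, 14 thick, 36 tall, white line on its pointing end; top 48.5 mm above the panel, on a round skirt 54 mm across and 13.5 high. Origin: on the dial axis, 2.5 mm above the panel. At dial 0 its axes are the panel's and the bar points 0.65 rad to the left (+y) of the panel's +x; at the third click 0.55 rad to the right.
- dial_centre (a point): Point on the dial axis, inside the grip bar, 36.5 mm above the panel: a height to grip at. Same axes as load_dial.
- dial_pointer (a point): Top edge of the grip bar's pointing end (white line), 25 mm from the dial axis.
- cradle (a point): Centre of the battery cradle, on the worktop. The battery under test stands here.
- battery_yellow: Loose battery, grey case with a yellow lid, 151 x 65 x 94 mm, 2 kg. Origin: centre of its underside; x along its length. One of the two batteries stands in the cradle, the other waits on the worktop to the left of it.
- battery_green: Loose battery, same case with a green lid. Origin: centre of its underside.
- calculator: Pocket calculator, 125 x 72 x 16 mm, lying near the front edge. Bystander.
- screwdriver: Screwdriver with amber handle, 234 mm long, near the front edge. Bystander.
- scale_pan (a point): Centre of the round enamel pan, about 380 mm across, of the shop scale that stands to the right of the tester; the pan's rim is some 285 mm above the worktop and in the way of an arm that swings across it. In front of the scale lies a stack of two flat boxes with a notepad, about 80 mm high.

How it is judged:
By the outcome, as a careful person would: the job done as asked, in the order asked, and still so for the second after the job is handed in, while the arm keeps its last pose, push and grip.
It also fails if it takes over 48 s, if anything falls off the work surface, if the arm or the gripper's body presses on something with over 40 N, if the wrist force passes 120 N, or if a joint passes its speed limit or range.

## Working session

There is one attempt and no reset: what is moved stays moved. The work goes in short steps, Python scripts to look and compute and a tool call to move; the robot and the scene stay as the last step left them, time stands still between calls to the robot, and variables do not carry over. Pictures are saved under pics/ and viewed, at most 10 in all, crops included, and the job is handed in when it is done.

Besides the shell and the picture viewer there is one more tool, called after "Request:" in YAML: its name, and indented under it one key for each argument. carry_out: Moves the arm, as the interface text tells. Its arguments: {"type":"object","properties":{"motion":{"type":"string"},"force":{"type":"number"}},"required":["motion"]}

```bash
mkdir -p pics; ls; python3 - <<'E'
from bench import bot
import cv2,pickle
d={}
for n in("scene","top"):
    f=bot.grab_frame(n);d[n]=f;cv2.imwrite(f"pics/{n}0.png",f["color"]);print(n,f["fx"],f["k1"],f["world_from_camera"].round(3).tolist())
pickle.dump(d,open("f0.pkl","wb"))
print({k:v for k,v in bot.get_obs().items()})
E
```

```text
pics
scene 448.9558068152427 -0.128172262692635 [[-0.899, -0.3, 0.319, 0.092], [-0.438, 0.609, -0.661, 1.179], [0.004, -0.734, -0.679, 1.148], [0.0, 0.0, 0.0, 1.0]]
top 423.8806408493386 -0.114227677591994 [[-0.006, -0.998, 0.055, 0.46], [-1.0, 0.006, 0.002, 0.223], [-0.002, -0.055, -0.998, 1.376], [0.0, 0.0, 0.0, 1.0]]
{'clock': 0.1, 'q': array([ 1.30757456e+00,  3.53590065e-01,  1.63407933e+00,  2.56532807e-05,
        1.15522367e+00, -2.41854087e-03]), 'qd': array([-0.00198432, -0.00117363, -0.00182836,  0.00157692, -0.00053977,
       -0.00046963]), 'effort': array([-2.23331335e-03, -6.06355047e+01, -3.42822182e+01, -2.08825527e-04,
        3.99317752e-03, -5.35184526e-06]), 'position': array([0.16104732, 0.60343108, 0.23062141]), 'tcp_rot': array([-9.77350050e-05,  1.30037472e-01,  9.91508867e-01, -6.42925825e-04]), 'contact_force': array([0.30643131, 0.23202897, 0.06831999]), 'wrist_torque': array([0.02946616, 0.01109288, 0.03666192]), 'gripper_force': 0.0, 'finger_gap': 0.08538010648724217}
```

View pics/top0.png

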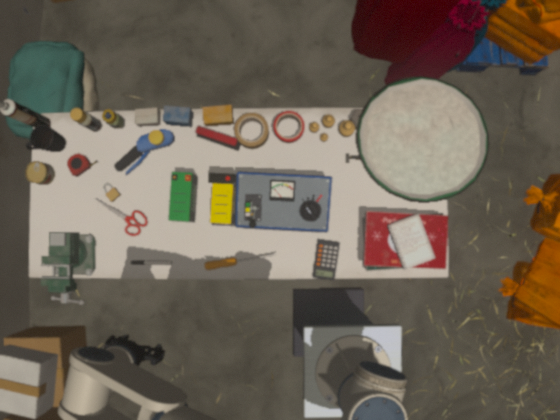

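View pics/scene0.png

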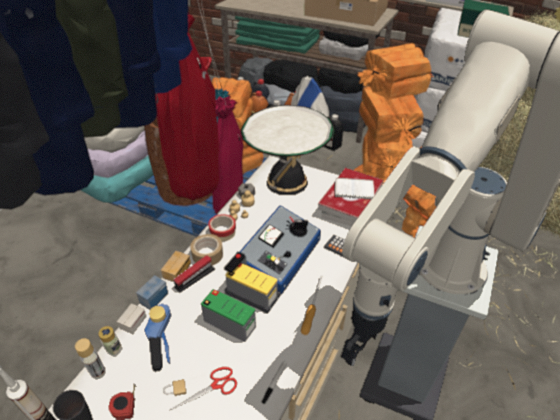

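The top view shows the tester at about (283,202), with the yellow battery (222,203) in its cradle and the green one (182,196) left of it. The dial is at about (311,208) and the lever at about (252,208). So the goal is the yellow notch. Next I'll enlarge the tester.

```bash
python3 - <<'E'
import cv2,pickle,numpy as np
d=pickle.load(open("f0.pkl","rb"))
t=cv2.resize(d["top"]["color"][160:240,200:340],None,fx=5.7,fy=5.7,interpolation=cv2.INTER_CUBIC)
s=cv2.resize(d["scene"]["color"][195:305,220:330],None,fx=5.4,fy=5.4,interpolation=cv2.INTER_CUBIC)
cv2.imwrite("pics/topc.png",t);cv2.imwrite("pics/scenec.png",s)
E
```

```text
(no output)
```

View pics/topc.png

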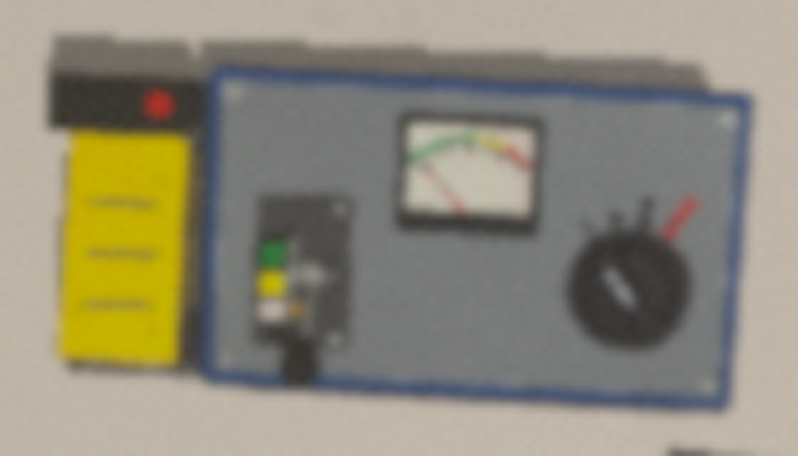

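View pics/scenec.png

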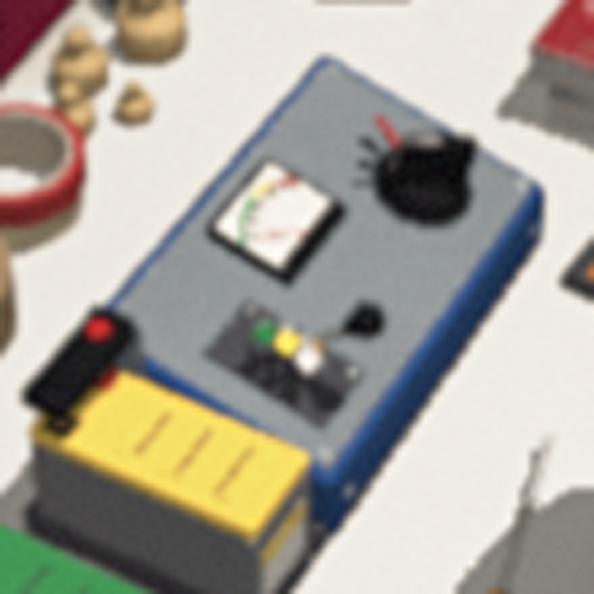

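The crops show the top corners. In the top view they are at (213,70), (748,97), (728,405) and (205,380), with the knob at (299,360) parked at the white flag. In the scene view they are at (112,305), (324,60), (540,190) and (325,470), with the knob at (365,321). I'll fit the tester pose to these.

```bash
cat > h.py <<'E'
import numpy as np,cv2
from scipy.spatial.transform import Rotation as R
from scipy.optimize import least_squares
def proj(f,P):
    T=np.linalg.inv(f["world_from_camera"]);p=np.atleast_2d(P)@T[:3,:3].T+T[:3,3]
    s=p[:,:2]/p[:,2:];s=s*(1+f["k1"]*(s**2).sum(1,keepdims=True))
    return s*[f["fx"],f["fy"]]+[f["cx"],f["cy"]]
A=-0.2588
RP=R.from_euler('y',A).as_matrix() # panel axes in tester
def pan(p): return RP@np.array(p)+[0,0,.0825]
def knob(a): return pan([-.022+.072*np.sin(a-.5),.085,.008+.072*np.cos(a-.5)])
def world(v,P): 
    c,s=np.cos(v[2]),np.sin(v[2]);return np.atleast_2d(P)@np.array([[c,-s,0],[s,c,0],[0,0,1]]).T+[v[0],v[1],0]
E
python3 - <<'E'
from h import *
import pickle
d=pickle.load(open("f0.pkl","rb"))
P=np.array([[.085,.145,.105],[.085,-.145,.105],[-.085,-.145,.06],[-.085,.145,.06],knob(0),pan([-.022,-.085,.05])])
up=lambda a,k,o:(np.array(a)+.5)/k-.5+o
t=up([[213,70],[748,97],[728,405],[205,380],[299,360],[617,285]],5.7,[200,160])
s=up([[112,305],[324,60],[540,190],[325,470],[365,321]],5.4,[220,195])
print(P.round(4).tolist())
def res(v):
    return np.r_[(proj(d["top"],world(v,P))-t).ravel(),(proj(d["scene"],world(v,P[:5]))-s).ravel()]
r=least_squares(res,[.5,.2,0],loss='soft_l1');v=r.x;print(v,res(v).reshape(-1,2).round(1).tolist())
np.save("v.npy",v)
for a in(0,.25,.5):print(a,world(v,knob(a)).round(4))
print('dial',world(v,pan([-.022,-.085,.0365])).round(4))
E
```

```text
[[0.085, 0.145, 0.105], [0.085, -0.145, 0.105], [-0.085, -0.145, 0.06], [-0.085, 0.145, 0.06], [-0.0729, 0.085, 0.1369], [-0.0341, -0.085, 0.1252]]
[ 0.55136945  0.22549308 -0.06107749] [[-1.0, -2.1], [0.9, -1.6], [0.1, 0.6], [-1.4, -0.2], [-0.2, 0.1], [2.5, 3.4], [-6.0, 3.4], [-0.3, -2.7], [1.7, -1.5], [1.1, 2.5], [-0.1, -0.4]]
0 [[0.4838 0.3148 0.1369]]
0.25 [[0.4983 0.3139 0.1475]]
0.5 [[0.5149 0.3129 0.1542]]
dial [[0.5156 0.1425 0.1122]]
```

Careful with the scale: shifts go in shares of 400 mm and turns go in shares of 2 pi rad. That gives: -37 cm is -0.925, -34 cm is -0.85, -0.03 rad is -0.0048.

Request:
carry_out:
  motion: "8.5 -0.125 -0.075 -0.025 -0.0048; 8.5 -0.25 -0.15 -0.05 -0.0111; 8.5 -0.375 -0.225 -0.075 -0.0159; 8.5 -0.5 -0.3 -0.075 -0.0207; 8.5 -0.625 -0.375 -0.075 -0.0255; 8.5 -0.75 -0.45 -0.075 -0.0318; 8.5 -0.85 -0.525 -0.075 -0.0318; 8.5 -0.925 -0.565 -0.075 -0.0318; 8.5 -0.925 -0.565 -0.075 -0.0318; 8.5 -0.925 -0.565 -0.075 -0.0318"

```text
clock: 1.35
position: [0.4599, 0.2902, 0.261]
tcp_rot: [-0.0, 0.031, 1.0, -0.0]
contact_force: [0.6, -0.4, 0.0]
finger_gap: 0.0852
gripper_force: 0.0
```

```bash
python3 - <<'E'
from h import *
from bench import bot
import pickle
f=bot.grab_frame("wrist");pickle.dump(f,open("w1.pkl","wb"));o=bot.get_obs()
im=f["color"].copy();v=np.load("v.npy")
P=np.array([[.085,.145,.105],[.085,-.145,.105],[-.085,-.145,.06],[-.085,.145,.06],knob(0),pan([-.022,-.085,.0485])])
print(proj(f,world(v,P)).round(0).tolist());print(o["q"],o["position"],o["tcp_rot"],o["clock"],f["world_from_camera"].round(3).tolist())
cv2.imwrite("pics/w1.png",cv2.resize(im,None,fx=1.42,fy=1.42,interpolation=cv2.INTER_CUBIC))
E
```

```text
[[354.0, 360.0], [94.0, 357.0], [91.0, 199.0], [356.0, 199.0], [306.0, 232.0], [123.0, 267.0]]
[ 5.60686280e-01  1.98459301e-01  1.77420933e+00  3.61686227e-04
  1.16952011e+00 -9.49838309e-01] [0.4597139  0.29056302 0.26106824] [-3.40243195e-04  3.02019598e-02  9.99543758e-01 -2.77837871e-05] 1.4 [[0.061, 0.964, 0.257, 0.395], [0.998, -0.059, -0.016, 0.294], [-0.0, 0.258, -0.966, 0.404], [0.0, 0.0, 0.0, 1.0]]
```

View pics/w1.png

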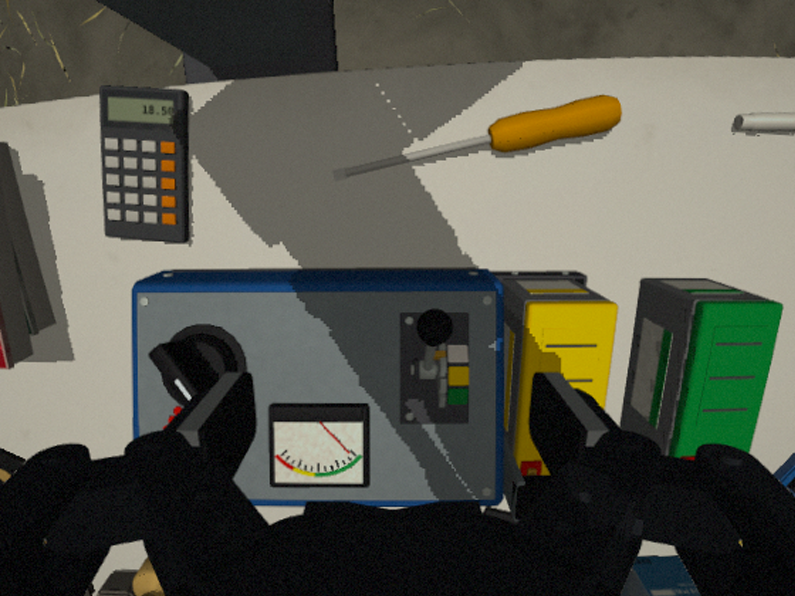

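The wrist view shows the knob at full-resolution pixel (306,230), against a prediction of (306,232). The console outline is also centred as the fit predicts, so the pose is good to about 1 mm. I'll descend onto the knob.

Scaled: 14.1 cm is 0.3525, 13.5 cm is 0.3375.

Request:
carry_out:
  motion: "5.5 -0.0575 0.065 0.05 0; 5.5 -0.0575 0.065 0.1125 0; 5.5 -0.0575 0.065 0.175 0; 5.5 -0.0575 0.065 0.2375 0; 5.5 -0.0575 0.065 0.3 0; 5.5 -0.0575 0.065 0.3375 0; 5.5 -0.0575 0.065 0.3525 0; 1.5 -0.0575 0.065 0.3525 0; 1.5 -0.0575 0.065 0.3525 0; 1.5 -0.0575 0.065 0.3525 0"
  force: 25

```text
clock: 2.65
position: [0.4849, 0.3143, 0.1209]
tcp_rot: [0.0, 0.03, 1.0, -0.0]
contact_force: [-1.4, -3.8, 1.1]
finger_gap: 0.0202
gripper_force: 24.5
```

Scaled: -3.2 cm is -0.08, -1.45 cm is -0.0363.

Request:
carry_out:
  motion: "1.5 -0.0088 0 -0.0075 0; 1.5 -0.0175 0 -0.015 0; 1.5 -0.0263 0 -0.0213 0; 1.5 -0.0363 0 -0.0263 0; 1.5 -0.0463 0 -0.0313 0; 1.5 -0.0563 0 -0.0363 0; 1.5 -0.0675 0 -0.04 0; 1.5 -0.08 0 -0.0438 0; 1.5 -0.08 0 -0.0438 0; 1.5 -0.0775 0 -0.0438 0"

```text
clock: 3.9
position: [0.5166, 0.3124, 0.138]
tcp_rot: [0.001, 0.03, 1.0, -0.0]
contact_force: [2.2, -5.6, -2.3]
finger_gap: 0.0199
gripper_force: 25.0
```

Scaled: -12 cm is -0.3, -11 cm is -0.275.

Request:
carry_out:
  motion: "5 0 0 0 0; 5 0 0 0 0; 5 0 0 0 0; 5 0 0 -0.025 0; 5 0 0 -0.075 0; 5 0 0 -0.15 0; 5 0.05 -0.075 -0.225 0; 5 0.125 -0.125 -0.275 0; 5 0.15 -0.125 -0.3 0; 5 0.15 -0.125 -0.3 0"

```text
clock: 5.15
position: [0.4534, 0.2672, 0.2591]
tcp_rot: [0.001, 0.03, 1.0, 0.001]
contact_force: [-0.3, 0.1, 0.6]
finger_gap: 0.0501
gripper_force: 0.0
```

```bash
python3 - <<'E'
from h import *
from bench import bot
import pickle
f=bot.grab_frame("wrist");pickle.dump(f,open("w2.pkl","wb"));o=bot.get_obs()
v=np.load("v.npy")
for a in(0,.25,.5,.75):print(a,(1.42*proj(f,world(v,knob(a)))).round(0).tolist())
# predicted grip-bar top edges at dial 0
c,s=np.cos(.65),np.sin(.65)
print('dial axis top',1.42*proj(f,world(v,pan([-.022,-.085,.0485]))),'pointer',1.42*proj(f,world(v,pan([-.022+.025*c,-.085+.025*s,.0485]))))
print(o["q"],o["position"])
cv2.imwrite("pics/w2.png",cv2.resize(f["color"],None,fx=1.42,fy=1.42,interpolation=cv2.INTER_CUBIC))
E
```

```text
0 [[473.0, 337.0]]
0.25 [[475.0, 367.0]]
0.5 [[476.0, 397.0]]
0.75 [[475.0, 426.0]]
dial axis top [[208.41752432 386.64686997]] pointer [[231.30169006 416.86419306]]
[ 5.29574917e-01  1.71627948e-01  1.81403389e+00  3.48974156e-05
  1.15418444e+00 -9.81013893e-01] [0.45354158 0.26722956 0.2582806 ]
```

View pics/w2.png

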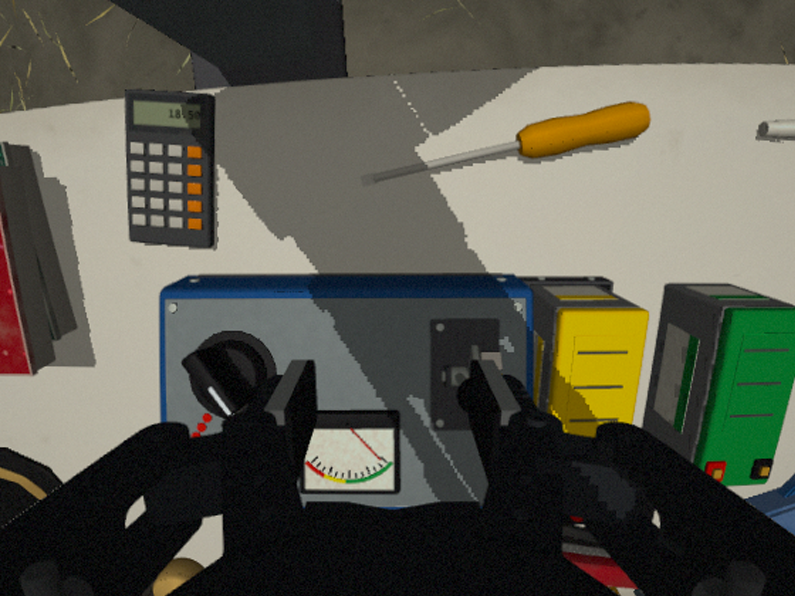

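The wrist view shows the dial's white line from (209,390) to (228,415), which matches the predicted axis (208,387) and pointer (231,417). The lever knob is hidden behind the right finger. I'll move above the dial with the gripper turned and check the lever from there.

Scaled: -12.1 cm is -0.3025, -10.5 cm is -0.2625, -0.665 rad is -0.1058.

Request:
carry_out:
  motion: "5 -0.0375 -0.0625 0 -0.0207; 5 -0.075 -0.125 0 -0.0414; 5 -0.1125 -0.2 0.025 -0.0637; 5 -0.15 -0.2625 0.075 -0.0844; 5 -0.175 -0.3025 0.125 -0.0955; 5 -0.175 -0.3025 0.175 -0.1058; 5 -0.175 -0.3025 0.2125 -0.1058; 5 -0.175 -0.3025 0.225 -0.1058; 5 -0.175 -0.3025 0.225 -0.1058; 5 -0.175 -0.3025 0.225 -0.1058"

```text
clock: 6.45
position: [0.5159, 0.1418, 0.1684]
tcp_rot: [0.001, -0.298, 0.955, -0.0]
contact_force: [-0.6, 0.0, -0.0]
finger_gap: 0.05
gripper_force: 0.0
```

```bash
python3 - <<'E'
from h import *
from bench import bot
v=np.load("v.npy");o=bot.get_obs();print(o["q"],o["position"])
g=bot.grab_frame("scene");w=bot.grab_frame("wrist")
k=proj(g,world(v,np.array([knob(a) for a in(0,.5,1)])));print(((k-[220,195])*5.4).round(0).tolist())
s=cv2.resize(g["color"][195:305,220:330],(400,400),interpolation=cv2.INTER_CUBIC)
x=cv2.resize(w["color"],(400,300));x=np.vstack([x,0*x[:100]])
cv2.imwrite("pics/c3.png",np.hstack([s,x]))
print('wrist dial',proj(w,world(v,pan([-.022,-.085,.0485])))*400/560)
E
```

```text
[ 2.65507251e-01  2.85836834e-01  1.88636097e+00 -2.15211894e-05
  9.68258142e-01 -1.90951060e+00] [0.51590369 0.14183644 0.16844011]
[[362.0, 316.0], [315.0, 276.0], [261.0, 253.0]]
wrist dial [[200.49934932 167.01613423]]
```

View pics/c3.png

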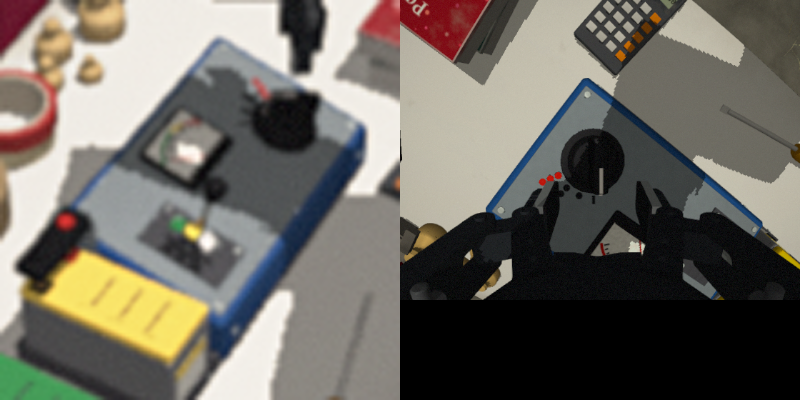

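The scene view shows the knob at crop position (213,187), which is (316,278) at the earlier scale. The yellow notch is predicted at (315,276), so the lever is set. In the wrist view the dial bar is centred between the fingers and aligned. I'll descend and grip.

Scaled: 6.6 cm is 0.165, 6 cm is 0.15.

Request:
carry_out:
  motion: "5 0 0 0.0375 0; 5 0 0 0.075 0; 5 0 0 0.1125 0; 5 0 0 0.15 0; 5 0 0 0.165 0; 1 0 0 0.165 0; 1 0 0 0.165 0; 1 0 0 0.165 0; 1 0 0 0.165 0; 1 0 0 0.165 0"
  force: 60

```text
clock: 7.8
position: [0.5151, 0.1424, 0.1024]
tcp_rot: [0.0, -0.297, 0.955, 0.001]
contact_force: [-4.3, 6.2, 0.6]
finger_gap: 0.0149
gripper_force: 57.9
```

Scaled: 1.2 rad is 0.191.

Request:
carry_out:
  motion: "1 0 0 0 0.0239; 1 0 0 0 0.0477; 1 0 0 0 0.0716; 1 0 0 0 0.0955; 1 0 0 0 0.1194; 1 0 0 0 0.1432; 1 0 0 0 0.1671; 1 0 0 0 0.191; 1 0 0 0 0.1989; 1 0 0 0 0.1989"

```text
clock: 9.05
position: [0.5151, 0.1427, 0.103]
tcp_rot: [-0.0, 0.318, 0.948, 0.001]
contact_force: [-8.7, 3.3, 8.4]
finger_gap: 0.013
gripper_force: 97.0
```

```bash
python3 - <<'E'
from h import *
from bench import bot
v=np.load("v.npy");o=bot.get_obs();print(o["q"],o["position"],o["finger_gap"],o["gripper_force"],o["contact_force"],o["wrist_torque"])
g=bot.grab_frame("scene");w=bot.grab_frame("wrist")
s=cv2.resize(g["color"][195:305,220:330],(400,400),interpolation=cv2.INTER_CUBIC)
x=cv2.resize(w["color"][180:390,140:420],(400,300),interpolation=cv2.INTER_CUBIC);x=np.vstack([x,0*x[:100]])
cv2.imwrite("pics/c4.png",np.hstack([s,x]))
for d in(1.1,1.2,1.27):
  p=.65-d;pp=[pan([-.022+r*np.cos(p),-.085+r*np.sin(p),.0485]) for r in(-.025,0,.025)]
  print(d,((proj(w,world(v,np.array(pp)))-[140,180])/.7).round(0).tolist())
E
```

```text
[ 0.26606825  0.37633767  1.93496565  0.00281974  0.82941118 -0.66032693] [0.51508736 0.14267006 0.1029775 ] 0.012976614307732292 97.01960317790508 [-8.73028177  3.29654249  8.35757791] [2.82551177 0.31288051 0.85325719]
1.1 [[178.0, 64.0], [188.0, 150.0], [198.0, 234.0]]
1.2 [[187.0, 64.0], [188.0, 150.0], [190.0, 234.0]]
1.27 [[193.0, 64.0], [188.0, 150.0], [184.0, 234.0]]
```

View pics/c4.png

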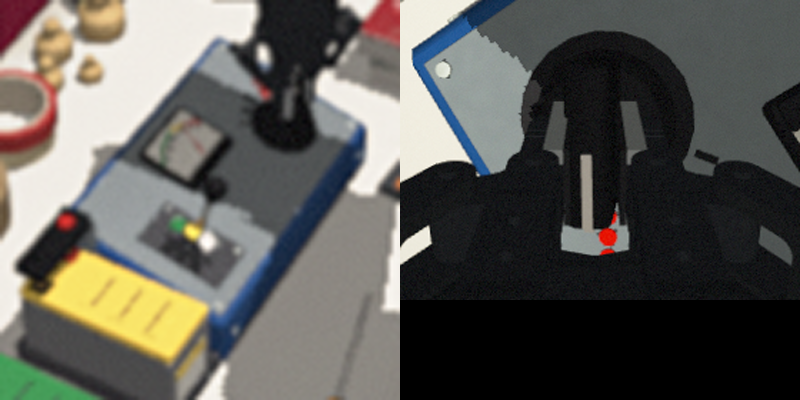

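The white line is near x≈187 in the wrist crop, against a prediction of 188–190 for dial 1.2, and the red dots sit ahead of it at (208,237). I'll check the dot direction and measure the line more closely.

```bash
python3 - <<'E'
from h import *
from bench import bot
v=np.load("v.npy")
w=bot.grab_frame("wrist");g=bot.grab_frame("scene")
K=lambda p,r,z:((proj(w,world(v,pan([-.022+r*np.cos(p),-.085+r*np.sin(p),z])))-[210,250])*6).round(0).tolist()
for d in(1.15,1.2,1.25):print(d,'dots',[K(.65-d,r,0) for r in(.03,.035,.04)],'line',[K(.65-d,r,.0485) for r in(.0,.012,.025)])
a=cv2.resize(w["color"][250:350,210:310],(600,600),interpolation=cv2.INTER_CUBIC)
b=cv2.resize(g["color"][220:250,254:288],(200,176),interpolation=cv2.INTER_CUBIC)
cv2.imwrite("pics/c5.png",np.hstack([a,np.vstack([b,np.zeros((424,200,3),np.uint8)])]))
E
```

```text
1.15 dots [[[472.0, 392.0]], [[475.0, 444.0]], [[479.0, 495.0]]] line [[[371.0, 212.0]], [[383.0, 383.0]], [[396.0, 565.0]]]
1.2 dots [[[456.0, 392.0]], [[457.0, 444.0]], [[458.0, 495.0]]] line [[[371.0, 212.0]], [[374.0, 383.0]], [[378.0, 564.0]]]
1.25 dots [[[440.0, 391.0]], [[438.0, 443.0]], [[437.0, 494.0]]] line [[[371.0, 212.0]], [[366.0, 382.0]], [[360.0, 563.0]]]
```

View pics/c5.png

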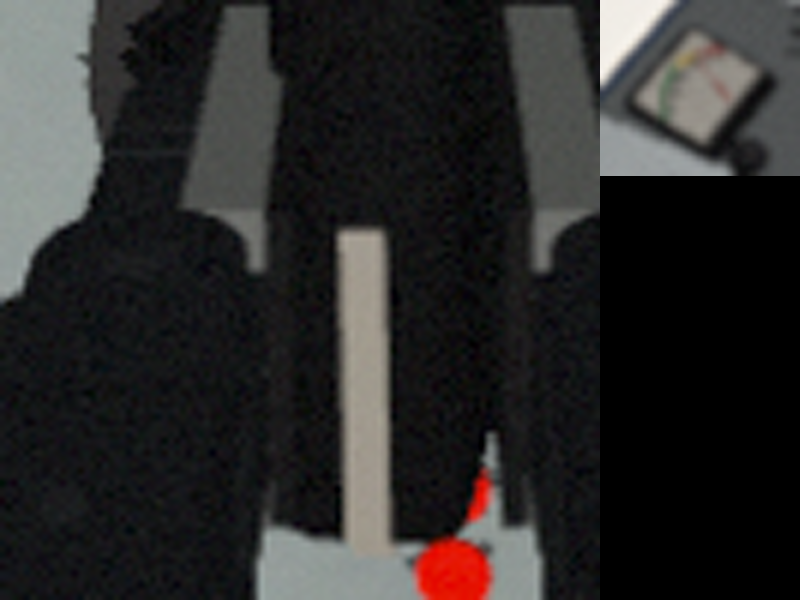

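The line runs from (363,230) to (368,553), a slope that corresponds to a dial reading of about 1.2. The red dots are where full load predicts, and the meter needle is in the red. I'm handing in.

```bash
python3 -c "
from bench import bot
print(bot.close_job())"
```

```text
the job is handed in; nothing more can be done
None
```

I threw the range lever into the yellow notch to match the yellow-lidded battery in the cradle, then turned the dial to the three red dots, where the gripper still holds it (reads about 1.2 rad in the last picture); the job is handed in.

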